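# Close the wide sample pot

## Robot

A 6-joint arm with a two-finger parallel gripper is mounted at the origin on a cart in front of the work surface, level with it; the furniture and walls round the work are solid. World frame = base frame: x ahead of the robot, y to its left, z up, the work surface at z = 0. Lengths are in mm, angles in rad, forces in N, time in s.
With the tool pointing down it reaches from about 400 to 925 mm from the base axis. Payload 12.5 kg.
Tool frame: the origin (TCP) lies midway between the tips of the shut fingers; the grasp point (between the pads) lies 19 mm behind it; z points along the fingers, y is the line along which they close (so a half turn about z gives the same grasp; the last joint's range is limited). The gripper opens to 95 mm and grips with 3 to 60 N. Pads are 20 mm wide; open, the fingers measure 119 mm over their backs; the gripper's body (75 mm by 180 mm) begins 59 mm behind the grasp point.
Start: joints at [1.058, 0.491, 1.559, -0, 1.092, -0.106], TCP at [247.281, 574.02, 214.661] pointing down, gripper open.
Joint ranges: [-3.1, 3.1], [-0.84, 2.19], [0.05, 2.79], [-1.13, 4.28], [0.06, 2.93], [-2.69, 2.69]. Speed limits (rad/s): [2.22, 2.22, 2.79, 3.14, 3.14, 3.14].

## Interface

Orientations are given as [roll, pitch, yaw] about the fixed x, y, z axes, in that order (R = Rz(yaw) Ry(pitch) Rx(roll)).
In Python, from cell import state, read_camera, camera_info, env gives the robot as it stands.
- The arm moves only by the tool move_arm, never from a script. Its argument "commands" is a list of rows, each a list of 3 entries, a list of its own where there are three numbers: the shift along the world's x, y, z in cm, then the turn, a rotation vector about the world's x, y, z in degrees, then the opening, from 0 (shut) to 1 (fully open). A call has 1 to 10 rows; each row shifts and turns the commanded pose from where the row before left it; what a row does not reach is not made up. A row lasts 1/10 s, in which the tool goes at most 50 mm and 8.59 degrees, less where a joint would pass 70% of its speed; a pose out of reach is approached as far as the arm can. A call with a gripper value outside its range is refused whole. The fingers move at their own pace and stop on an object; the grip force is fixed at half the most. Time passes only in rows, so rows that do not move let the fingers close. It gives the time, the measured TCP pose, the force, the opening and the grip force at its end, in the units of the state.
- state(): the state, without advancing time (a new reading comes with each control period).
- read_camera(name): name is "scene" or "top"; returns the picture (480x640x3 uint8, blue, green, red); there is no depth.
- camera_info(name): a dict with "K" (3x3 intrinsics, pixels), "cam_to_world" (4x4, takes a point from camera to world coordinates). Camera axes: x right, y down, z forward; pixel columns grow to the right and rows downward; lengths in mm; the calibration is good to about 2 mm. A picture is of the moment at which its call begins. camera_info takes no time and is no camera call.
- env.job_done(): hands the job in; it is judged then, once.
The state is a dict: "t": time; "joints": joint angles; "qvel": joint speeds; "tau": joint torques, N m; "eef_pos": TCP position; "tcp_rot": TCP orientation; "ft_force": force on the tool from outside, world axes, zero at the start; "moment": the same for the moment, N m; "opening": opening from 0.0 (shut) to 1.0 (fully open); "grip_force": force on a finger pad.
Only numpy, scipy, OpenCV 4.12 (cv2) and the standard library are available. Lean on these libraries where they do the work, as an engineer would, in place of code of your own. Each camera call takes 0.05 s, during which the arm holds its last target. There are 200 camera calls.

## Task

Pick up the loose lid by its knob, set it on the wide sample pot, the one it fits, and press it down until it snaps past the catches and sits level, its flange flat on the rim all round. Leave both pots standing upright about where they are, and leave the lid behind on the wide pot, released.

Things in the scene. Friction and masses are not known exactly. Their poses are not given: they have to be found in the camera images.
- lid: Loose white round lid, 52 mm tall, 70 g, on the bench knob up. Origin: centre of its underside; z up. Heights from origin: tapering plug 0 to 20 mm (54 mm diameter at the bottom, 70 mm at 13 to 14, 62 mm neck above), flange 92 mm diameter from 20 to 24.5, round knob 24 mm diameter from 24.5 to 52: hold the knob from above, fingertips clear of the flange.
- wide_pot: White open pot, the wider: 84 mm outside diameter, 76 mm mouth, 65 mm tall, 450 g, loose. Origin: centre of its underside; z up. Four sprung catches inside the rim hold a lid just laid on about 7 mm above its seat; pressing straight down on the knob with about 10 N snaps it home, flange on rim: lid origin 45 mm above pot origin, knob top 97 mm above the bench.
- narrow_pot: White open pot, same height but narrower, a bystander the lid does not fit: 56 mm outside diameter, 48 mm mouth, 65 mm tall, 300 g, loose. Origin: centre of its underside; z up. The pots stand side by side in either order.
Mind the look-alikes: they are no part of the job. Leave any pink or purple look-alike of the lid alone.

How it is judged (in metres and radians):
At the end, for the whole second after the job is handed in: The lid is seated in the wide pot, knob up: its origin 42 to 47.5 mm above the pot's (45 is fully home), within 10 mm of its axis, within 4 degrees of parallel to its rim, at rest; both pots stand upright (within about 6 degrees) within 60 mm of where they started (z of lid in the frame of wide_pot between 0.042 and 0.0475 m and horizontal distance between lid and wide_pot below 0.01 m and angle between the z axis of lid and the z axis of wide_pot, either way round below 0.07 rad and angle between lid's own z axis and vertical below 0.17 rad and angle between each of wide_pot, narrow_pot's own z axis and vertical below 0.1 rad and distance of each of wide_pot, narrow_pot from where it was at the start of the episode below 0.06 m and linear speed of lid below 0.02 m/s); the robot touches nothing.
It fails at once if a pot is tipped over (more than 45 degrees) (angle between any of wide_pot, narrow_pot's own z axis and vertical above 0.785 rad).
It also fails if it takes over 42 s, if anything falls off the work surface, if the arm or the gripper's body presses on something with over 40 N, if the wrist force passes 120 N, or if a joint passes its speed limit or range.

## Working session

There is one attempt and no reset: what is moved stays moved. The work goes in short steps, Python scripts to look and compute and a tool call to move; the robot and the scene stay as the last step left them, time stands still between calls to the robot, and variables do not carry over. Pictures are saved under pics/ and viewed, at most 10 in all, crops included, and the job is handed in when it is done.

Besides the shell and the picture viewer there is one more tool, called after "Emit:" by a JSON object that holds its "op" and its "data", one argument or row to a line. move_arm: Moves the arm, as the interface text tells. Its arguments: {"type":"object","properties":{"commands":{"type":"array"}},"required":["commands"]}

```bash
mkdir -p pics
python3 - <<'E'
from cell import *
import cv2
for n in("scene","top"):
    cv2.imwrite(f"pics/{n}0.png",read_camera(n)); i=camera_info(n); print(n,i["K"],i["cam_to_world"])
s=state();print(s["t"],s["eef_pos"],s["tcp_rot"],s["opening"],s["ft_force"])
E
```

```text
scene [[515.89247124   0.         319.66977573]
 [  0.         515.89247124 232.77322561]
 [  0.           0.           1.        ]] [[-6.74302935e-01 -3.74377776e-01  6.36519310e-01  1.88951708e+01]
 [-7.38066984e-01  3.13741726e-01 -5.97346849e-01  3.95153722e+02]
 [ 2.39307181e-02 -8.72586621e-01 -4.87872842e-01  4.84955606e+02]
 [ 0.00000000e+00  0.00000000e+00  0.00000000e+00  1.00000000e+00]]
top [[523.21514293   0.         327.12983056]
 [  0.         523.21514293 236.91283127]
 [  0.           0.           1.        ]] [[-7.24584675e-03 -9.88439986e-01  1.51439401e-01  4.16947825e+02]
 [-9.99960263e-01  6.37566678e-03 -6.23084111e-03 -1.08668314e+02]
 [ 5.19328534e-03 -1.51478531e-01 -9.88446905e-01  8.76201933e+02]
 [ 0.00000000e+00  0.00000000e+00  0.00000000e+00  1.00000000e+00]]
0.1 [247.14332179 573.81255042 214.13773939] [-3.14060400e+00 -1.05846992e-04  2.73479742e+00] 1.0019133942994094 [-0.04731343 -0.01034598  0.13732021]
```

View pics/scene0.png

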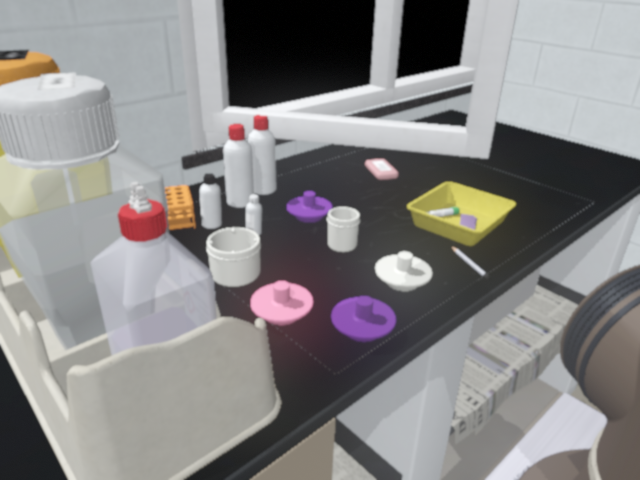

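View pics/top0.png

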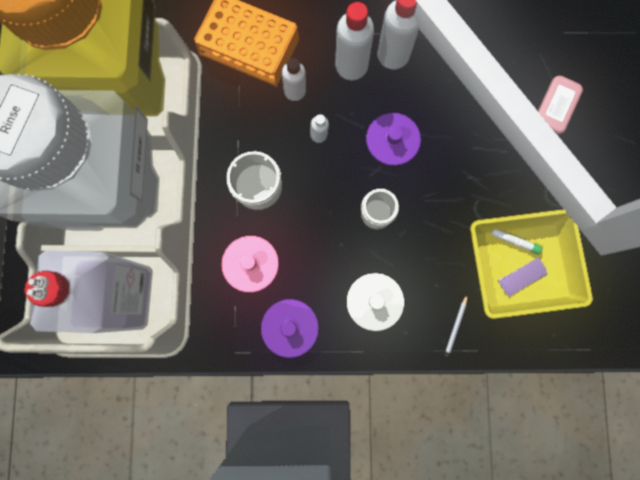

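The top view shows the white lid at about (376,301), the wide pot at (254,180) and the narrow pot at (380,208). The pink and purple lids are decoys.

```bash
cat > h.py <<'E'
from cell import *
import cv2, numpy as np
def ray(n,uv,z):
    i=camera_info(n);T=np.array(i["cam_to_world"]);d=T[:3,:3]@np.linalg.inv(i["K"])@[uv[0],uv[1],1]
    return (T[:3,3]+d*(z-T[2,3])/d[2])[:2]
def blob(img,uv,r=60,sat=60,val=110):
    h=cv2.cvtColor(img,cv2.COLOR_BGR2HSV);m=((h[...,1]<sat)&(h[...,2]>val)).astype(np.uint8)*255
    w=np.zeros_like(m);cv2.circle(w,tuple(map(int,uv)),r,255,-1);m&=w
    cs,_=cv2.findContours(m,cv2.RETR_EXTERNAL,cv2.CHAIN_APPROX_NONE)
    return cv2.convexHull(max(cs,key=cv2.contourArea))
def circ(n,c,z):
    p=np.array([ray(n,q,z) for q in c[:,0]]); 
    (x,y),r=cv2.minEnclosingCircle(p.astype(np.float32))
    A=np.c_[2*p,np.ones(len(p))];s=np.linalg.lstsq(A,(p**2).sum(1),rcond=None)[0]
    return (x,y,r),(s[0],s[1],np.sqrt(s[2]+s[0]**2+s[1]**2))
E
python3 - <<'E'
from h import *
im=cv2.imread("pics/top0.png")
for nm,uv,r,z in(("lid",(376,301),40,23),("wide",(254,180),38,65),("narrow",(380,208),30,65)):
    print(nm,np.round(circ("top",blob(im,uv,r),z),1))
sc=cv2.imread("pics/scene0.png")
c=blob(sc,(404,272),38); print("lid scene",np.round(circ("scene",c,23),1))
# knob top in scene / pot rim ellipse in scene
print("knob top scene",ray("scene",(405,256),52),"wide rim scene",ray("scene",(233.5,243),65),"narrow",ray("scene",(343,216),65))
E
```

```text
lid [[ 441.7 -190.7   47.5]
 [ 441.8 -190.8   47.3]]
wide [[634.7   2.6  48.1]
 [635.6   2.6  45.7]]
narrow [[ 587.6 -195.8   33.1]
 [ 588.  -196.5   31.2]]
lid scene [[ 442.  -194.2   62.6]
 [ 441.3 -192.4   53.6]]
knob top scene [ 439.38131222 -188.49152877] wide rim scene [630.663001     9.27835807] narrow [ 585.22162239 -191.99345143]
```

Run:
```python
from h import *
def tri(a,b):
    P=[]
    for n in("top","scene"):
        i=camera_info(n);P.append(np.array(i["K"])@np.linalg.inv(np.array(i["cam_to_world"]))[:3])
    X=cv2.triangulatePoints(P[0],P[1],np.float64(a),np.float64(b));return np.round((X[:3]/X[3])[:,0])
for nm,a,b in(("pump top",(44,287),(139,188)),("jug cap",(18,110),(58,80)),("small bottle",(319,121),(255,198)),("mid",(293,66),(210,178)),("crate corner",(188,352),(262,322)),("bottle red",(357,12),(236,130)),("frame near sill end",(605,225),(480,150)),("pump bottle corner",(150,262),(205,300))):print(nm,tri(a,b))
for uv in((195,60),(195,350),(0,350)):print(ray("top",uv,100))
```

```text
pump top [456. 214. 279.]
jug cap [637. 215. 347.]
small bottle [ 727. -103.   76.]
mid [810. -62.  99.]
crate corner [386. 107. 103.]
bottle red [ 865. -161.  158.]
frame near sill end [ 539. -524.  126.]
pump bottle corner [496. 147.  97.]
[820.11490137  93.24135465]
[371.11872271  79.34476869]
[373.25144384 361.36546173]
```

Emit:
{"op": "move_arm", "data": {
  "commands": [
    [[0,0,4.5],[0,0,0],1],
    [[0,0,4.5],[0,0,0],1],
    [[0,0,4.5],[0,0,-5],1],
    [[0.8,-4.5,0],[0,0,-5],1],
    [[0.8,-4.5,0],[0,0,-5],1],
    [[0.9,-4.5,0],[0,0,-5],1],
    [[0.9,-4.5,0],[0,0,-5],1],
    [[0.9,-4.5,0],[0,0,-5],1],
    [[0.9,-4.5,0],[0,0,-5],1]
  ]
}}

```text
t: 1.0
eef_pos: [299.0, 302.2, 349.5]
tcp_rot: [-3.142, 0.0, 2.121]
ft_force: [0.7, 0.4, 0.4]
opening: 0.999
grip_force: 0.0
```

Emit:
{"op": "move_arm", "data": {
  "commands": [
    [[1.7,-4.1,0],[0,0,-5],1],
    [[1.7,-4.1,0],[0,0,-5],1],
    [[1.7,-4.1,0],[0,0,0],1],
    [[1.7,-4.1,0],[0,0,0],1],
    [[1.7,-4.1,0],[0,0,0],1],
    [[1.7,-4.1,0],[0,0,0],1],
    [[0.8,-4.7,0],[0,0,0],1],
    [[0.8,-4.7,0],[0,0,0],1],
    [[0.8,-4.7,0],[0,0,0],1]
  ]
}}

```text
t: 1.9
eef_pos: [425.1, -85.0, 349.6]
tcp_rot: [3.141, -0.0, 1.949]
ft_force: [1.5, 0.8, 0.2]
opening: 0.997
grip_force: 0.0
```

Emit:
{"op": "move_arm", "data": {
  "commands": [
    [[0.5,-3.5,0],[0,0,0],1],
    [[0.5,-3.5,-2],[0,0,0],1],
    [[0.6,-3.6,-3],[0,0,0],1],
    [[0,0,-4.5],[0,0,0],1],
    [[0,0,-4.5],[0,0,0],1],
    [[0,0,-4.5],[0,0,0],1],
    [[0,0,-4.5],[0,0,0],1],
    [[0,0,-3],[0,0,0],1],
    [[0,0,0],[0,0,0],1]
  ]
}}

```text
t: 2.8
eef_pos: [439.7, -188.1, 86.6]
tcp_rot: [-3.138, -0.005, 1.949]
ft_force: [0.1, 0.4, 1.4]
opening: 1.0
grip_force: 0.0
```

Run:
```python
from h import *
a=read_camera("top");b=read_camera("scene");print(state()["eef_pos"])
cv2.imwrite("pics/a1.png",np.hstack([cv2.resize(a[220:380,270:470],(400,320)),cv2.resize(b[180:340,300:500],(400,320))]))
```

```text
[ 441.42897004 -189.04877232   90.0629455 ]
```

View pics/a1.png

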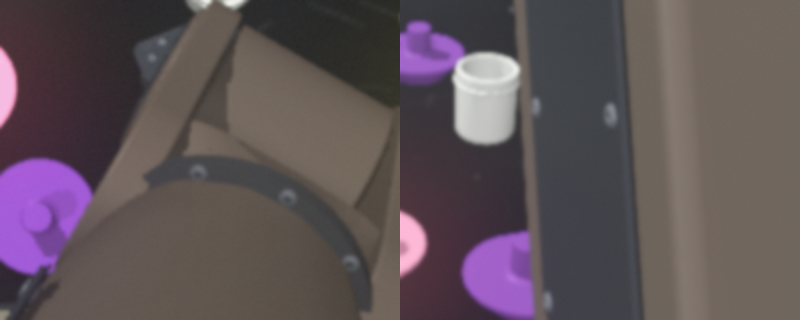

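Both views are blocked by the arm, and the lid is hidden. The earlier lid fix is good to about 2 mm, so I'll descend and grasp.

Emit:
{"op": "move_arm", "data": {
  "commands": [
    [[0,-0.1,-2],[0,0,0],1],
    [[0,0,-2],[0,0,0],1],
    [[0,0,-1.5],[0,0,0],1],
    [[0,0,-0.5],[0,0,0],1],
    [[0,0,0],[0,0,0],1],
    [[0,0,0],[0,0,0],0],
    [[0,0,0],[0,0,0],0],
    [[0,0,0],[0,0,0],0],
    [[0,0,0],[0,0,0],0],
    [[0,0,0],[0,0,0],0]
  ]
}}

```text
t: 3.9
eef_pos: [441.3, -190.0, 29.8]
tcp_rot: [3.141, 0.0, 1.949]
ft_force: [0.6, -0.1, 0.4]
opening: 0.636
grip_force: 0.0
```

Emit:
{"op": "move_arm", "data": {
  "commands": [
    [[0,0,0],[0,0,0],0],
    [[0,0,0],[0,0,0],0],
    [[0,0,0],[0,0,0],0]
  ]
}}

```text
t: 4.2
eef_pos: [441.3, -190.0, 29.6]
tcp_rot: [3.142, -0.0, 1.949]
ft_force: [1.0, 0.4, 0.1]
opening: 0.381
grip_force: 0.0
```

Emit:
{"op": "move_arm", "data": {
  "commands": [
    [[0,0,0],[0,0,0],0],
    [[0,0,0],[0,0,0],0],
    [[0,0,0],[0,0,0],0],
    [[0,0,0],[0,0,0],0]
  ]
}}

```text
t: 4.6
eef_pos: [441.3, -190.0, 29.6]
tcp_rot: [3.142, -0.0, 1.949]
ft_force: [-0.2, 1.0, -0.8]
opening: 0.245
grip_force: 30.0
```

Gripped (opening 0.245 is about 23 mm, the knob's width). Next I lift and move partway toward the pot.

Emit:
{"op": "move_arm", "data": {
  "commands": [
    [[0,0,2],[0,0,0],0],
    [[0,0,4],[0,0,0],0],
    [[0,0,4.5],[0,0,0],0],
    [[0,0,4.5],[0,0,0],0],
    [[2,2,2],[0,0,0],0],
    [[2.5,2.5,0],[0,0,0],0],
    [[2.5,2.5,0],[0,0,0],0],
    [[2,2,0],[0,0,0],0],
    [[1,1,0],[0,0,0],0],
    [[0,0,0],[0,0,0],0]
  ]
}}

```text
t: 5.6
eef_pos: [541.8, -89.0, 199.3]
tcp_rot: [-3.141, -0.0, 1.951]
ft_force: [-0.6, -0.5, -0.1]
opening: 0.25
grip_force: 30.0
```

Run:
```python
from h import *
from scipy.optimize import least_squares
a=read_camera("top");b=read_camera("scene");s=state();print(s["eef_pos"],s["ft_force"],s["opening"])
cv2.imwrite("pics/b.png",b);cv2.imwrite("pics/a2.png",np.hstack([cv2.resize(a[80:380,180:480],(400,400)),cv2.resize(b[120:420,150:450],(400,400))]))
im=cv2.imread("pics/top0.png");c=blob(im,(254,180),38)
p=np.array([ray("top",q,65) for q in c[:,0]]);cen=np.array([635.,3.]);d=np.array([.9,.43])
q=p[(p-cen)@d>0]
for R in(42,43.3,44.5):print(R,least_squares(lambda v:np.hypot(*(q-v).T)-R,cen).x)
```

```text
[540.66888416 -90.31032884 199.3903714 ] [-0.08840152 -0.50968876 -0.06509915] 0.24666949420407625
42 [640.91604554   4.6933109 ]
43.3 [639.38627725   4.10656922]
44.5 [637.95462305   3.55279436]
```

View pics/a2.png

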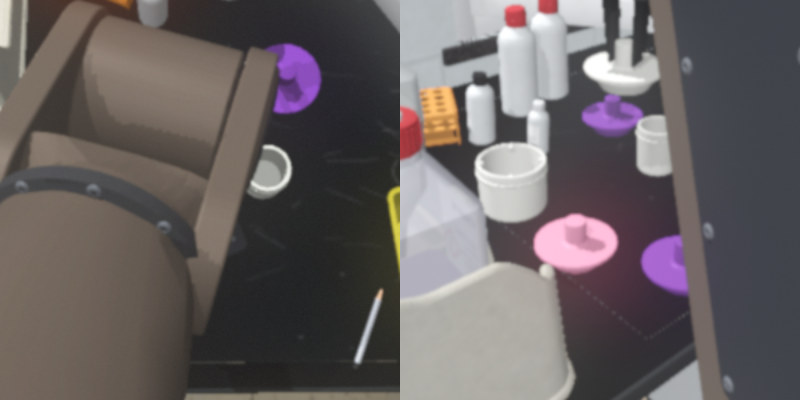

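The lid hangs level in the fingers at scene pixel (316,172), and the pot is clear in the scene view at about (234,255). I'll refine both from that view.

Run:
```python
from h import *
from scipy.optimize import least_squares
b=cv2.imread("pics/b.png")
C=np.array(camera_info("scene")["cam_to_world"])[:2,3]
def fit(c,z,R,cen,far):
    cen=np.array(cen,float);d=(cen-C)/np.linalg.norm(cen-C)
    p=np.array([ray("scene",q,z) for q in c[:,0]]);q=p[far((p-cen)@d)]
    s=least_squares(lambda v:np.hypot(*(q-v).T)-R,cen);print(len(q),np.round(s.x,1),round(float(np.sqrt(np.mean(s.fun**2))),2))
c=blob(b,(235,253),42,60,120);print(c[:,0].min(0),c[:,0].max(0))
for R in(42,43.3):fit(c,65,R,(636,4),lambda t:t>3)
c=blob(b,(316,173),32,60,120);print(c[:,0].min(0),c[:,0].max(0),)
for z in(190,192.5):
  for R in(46,47.3):fit(c,z,R,(541,-90),lambda t:abs(t)<25)
v=np.hstack([cv2.resize(b[215:295,195:275],(400,400),interpolation=0),cv2.resize(b[135:215,275:355],(400,400),interpolation=0)])
cv2.polylines(v,[((c-[275,135])*5+[400,0]).astype(int)],1,(0,0,255));cv2.imwrite("pics/c.png",v)
```

```text
[194 213] [261 289]
9 [681.  -27.4] 6.59
9 [680.8 -27. ] 5.79
[287 141] [348 191]
5 [549.5 -93.6] 0.78
5 [549.9 -95.1] 0.49
6 [545.7 -90.9] 0.94
6 [545.5 -91.4] 0.64
```

View pics/c.png

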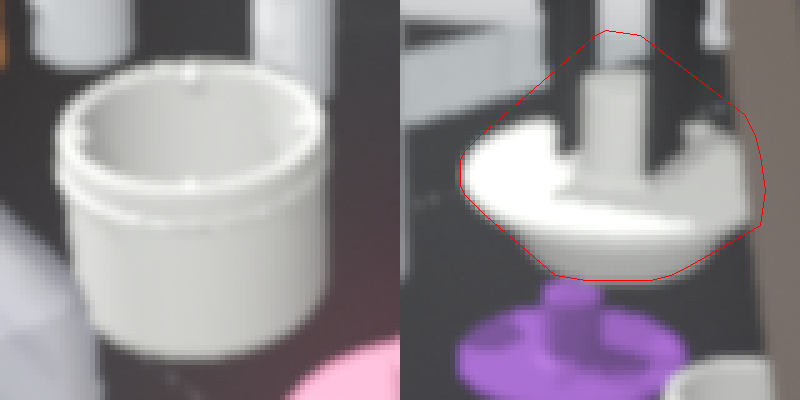

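The crop shows the pot rim outline spanning x 55–326 and y 59–195 (×5 zoom), with catches at (190,70), (190,183), (83,135) and (302,125). The lid's flange left edge is at 460 and its plug bottom spans 555–672.

Run:
```python
from h import *
i=camera_info("scene");T=np.linalg.inv(np.array(i["cam_to_world"]));K=np.array(i["K"])
t=np.linspace(0,2*np.pi,200)
def pr(x,y,z,r):
    p=np.c_[x+r*np.cos(t),y+r*np.sin(t),0*t+z]@T[:3,:3].T+T[:3,3];p=p@K.T;return p[:,:2]/p[:,2:]
def show(n,q,o,s=0):q=(q-o+.5)*5+[s,0];print(n,q.min(0).round(),q.max(0).round(),((q.min(0)+q.max(0))/2).round())
for x,y in((636,3),(639,4),(635,7)):show(("rim",x,y),pr(x,y,65,42),[195,215])
for n,z,r in(("flange top",24.5,46),("flange bot",20,46),("plug bottom",0,27),("knob top",52,12)):show(n,pr(540.7,-90.3,199.4-29.6+z,r),[275,135],400)
print(ray("scene",(232.7,240.0),65))
```

```text
('rim', 636, 3) [69. 67.] [333. 198.] [201. 133.]
('rim', 639, 4) [61. 65.] [325. 195.] [193. 130.]
('rim', 635, 7) [60. 72.] [325. 204.] [192. 138.]
flange top [469. 118.] [779. 236.] [624. 177.]
flange bot [469. 131.] [779. 251.] [624. 191.]
plug bottom [532. 214.] [712. 287.] [622. 251.]
knob top [585.  71.] [668. 100.] [626.  86.]
[639.46022561   4.85640074]
```

Emit:
{"op": "move_arm", "data": {
  "commands": [
    [[2,1.9,0],[0,0,0],0],
    [[2.5,2.4,0],[0,0,0],0],
    [[2.5,2.4,0],[0,0,0],0],
    [[1.8,1.7,0],[0,0,0],0],
    [[1,1,-1],[0,0,0],0],
    [[0,0,-3],[0,0,0],0],
    [[0,0,-3],[0,0,0],0],
    [[0,0,-2],[0,0,0],0],
    [[0,0,0],[0,0,0],0],
    [[0,0,0],[0,0,0],0]
  ]
}}

```text
t: 6.7
eef_pos: [639.0, 3.1, 109.8]
tcp_rot: [-3.141, -0.0, 1.948]
ft_force: [0.0, 0.0, -0.2]
opening: 0.244
grip_force: 30.0
```

Run:
```python
from h import *
b=read_camera("scene");s=state();print(s["eef_pos"],s["ft_force"],s["opening"])
cv2.imwrite("pics/d.png",cv2.resize(b[175:295,175:295],(600,600),interpolation=cv2.INTER_CUBIC))
```

```text
[639.4271966    3.2897788  110.52709576] [ 0.6240131   0.29638818 -0.39688276] 0.24556177725580355
```

View pics/d.png

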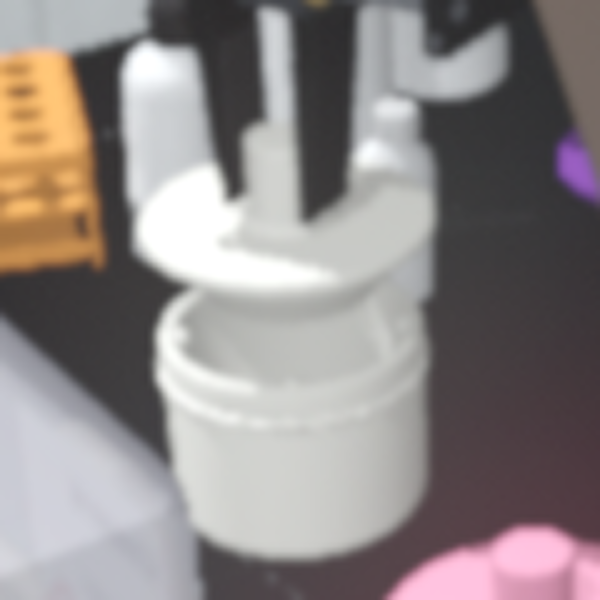

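The lid hovers over the mouth, with the flange spanning x 135–437 and the rim 157–427 (×5 zoom). I'll check the lateral offset.

Run:
```python
from h import *
i=camera_info("scene");T=np.linalg.inv(np.array(i["cam_to_world"]));K=np.array(i["K"])
t=np.linspace(0,2*np.pi,200)
def pr(n,x,y,z,r):
    p=np.c_[x+r*np.cos(t),y+r*np.sin(t),0*t+z]@T[:3,:3].T+T[:3,3];p=p@K.T;q=(p[:,:2]/p[:,2:]-175+.5)*5;print(n,q.min(0).round(),q.max(0).round())
pr("rim",639.5,4.5,65,42);pr("fl top",639.4,3.3,110.5-29.6+24.5,46);pr("fl bot",639.4,3.3,110.5-29.6+20,46);pr("knob",639.4,3.3,110.5-29.6+52,12);pr("plug",639.4,3.3,110.5-29.6,27)
```

```text
rim [159. 265.] [423. 395.]
fl top [139. 151.] [434. 286.]
fl bot [140. 163.] [435. 299.]
knob [243. 120.] [322. 154.]
plug [207. 243.] [377. 325.]
```

Prediction and image agree to about 1 mm. I'll descend into the mouth.

Emit:
{"op": "move_arm", "data": {
  "commands": [
    [[0,0.1,-1],[0,0,0],0],
    [[0,0,-1],[0,0,0],0],
    [[0,0,-0.5],[0,0,0],0],
    [[0,0,-0.3],[0,0,0],0],
    [[0,0,0],[0,0,0],0]
  ]
}}

```text
t: 7.25
eef_pos: [639.1, 4.8, 81.4]
tcp_rot: [-3.141, 0.0, 1.95]
ft_force: [-0.7, -1.9, -0.1]
opening: 0.247
grip_force: 30.0
```

Emit:
{"op": "move_arm", "data": {
  "commands": [
    [[0,0,-0.2],[0,0,0],0],
    [[0,0,-0.2],[0,0,0],0],
    [[0,0,0],[0,0,0],0]
  ]
}}

```text
t: 7.55
eef_pos: [639.6, 4.9, 78.5]
tcp_rot: [3.141, 0.001, 1.95]
ft_force: [-0.9, -2.6, 5.0]
opening: 0.246
grip_force: 30.0
```

Emit:
{"op": "move_arm", "data": {
  "commands": [
    [[0,-0.1,-0.2],[0,0,0],0],
    [[0,0,-0.2],[0,0,0],0],
    [[0,0,-0.1],[0,0,0],0],
    [[0,0,0],[0,0,0],0]
  ]
}}

```text
t: 7.95
eef_pos: [639.4, 4.1, 74.6]
tcp_rot: [3.141, 0.001, 1.95]
ft_force: [-8.1, -0.5, 19.9]
opening: 0.247
grip_force: 30.0
```

Emit:
{"op": "move_arm", "data": {
  "commands": [
    [[0,0,-0.1],[0,0,0],0],
    [[0,0,0],[0,0,0],0]
  ]
}}

```text
t: 8.15
eef_pos: [639.5, 4.1, 74.5]
tcp_rot: [3.14, 0.001, 1.95]
ft_force: [-10.2, -0.1, 27.5]
opening: 0.245
grip_force: 30.0
```

The contact is stiff at the home height. I'll relieve the push, release, retreat and look.

Emit:
{"op": "move_arm", "data": {
  "commands": [
    [[0,0,0.2],[0,0,0],0],
    [[0,0,0],[0,0,0],0.7],
    [[0,0,0],[0,0,0],0.7],
    [[0,0,0],[0,0,0],0.7],
    [[0,0,0],[0,0,0],0.7],
    [[0,0,0],[0,0,0],0.7],
    [[0,0,0],[0,0,0],0.7],
    [[0,0,0],[0,0,0],0.7]
  ]
}}

```text
t: 8.95
eef_pos: [639.3, 4.0, 73.6]
tcp_rot: [3.142, -0.0, 1.949]
ft_force: [-0.1, 0.5, 0.3]
opening: 0.695
grip_force: 0.0
```

Emit:
{"op": "move_arm", "data": {
  "commands": [
    [[0,0,2],[0,0,0],0.7],
    [[0,0,3],[0,0,0],0.7],
    [[0,0,4],[0,0,0],0.7],
    [[0,0,3],[0,0,0],0.7],
    [[0,0,0],[0,0,0],0.7]
  ]
}}

```text
t: 9.45
eef_pos: [640.8, 3.9, 198.1]
tcp_rot: [3.135, 0.003, 1.949]
ft_force: [-0.4, 0.4, 0.2]
opening: 0.694
grip_force: 0.0
```

Run:
```python
from h import *
b=read_camera("scene");s=state();print(s["t"],s["eef_pos"],s["ft_force"],s["opening"])
cv2.imwrite("pics/e.png",cv2.resize(b[175:295,175:295],(600,600),interpolation=cv2.INTER_CUBIC))
i=camera_info("scene");T=np.linalg.inv(np.array(i["cam_to_world"]));K=np.array(i["K"])
t=np.linspace(0,2*np.pi,200)
def pr(n,x,y,z,r):
    p=np.c_[x+r*np.cos(t),y+r*np.sin(t),0*t+z]@T[:3,:3].T+T[:3,3];p=p@K.T;q=(p[:,:2]/p[:,2:]-175+.5)*5;print(n,q.min(0).round(),q.max(0).round())
pr("fl top",639.5,4.1,69.5,46);pr("fl bot",639.5,4.1,65,46);pr("knob",639.5,4.1,97,12);pr("knob if 7 high",639.5,4.1,104,12)
```

```text
9.5 [639.90491566   3.9868459  195.59693045] [ 0.27464765  0.41445419 -1.02031928] 0.7008283415887634
fl top [146. 247.] [436. 389.]
fl bot [148. 259.] [436. 402.]
knob [249. 222.] [325. 257.]
knob if 7 high [247. 202.] [324. 238.]
```

View pics/e.png

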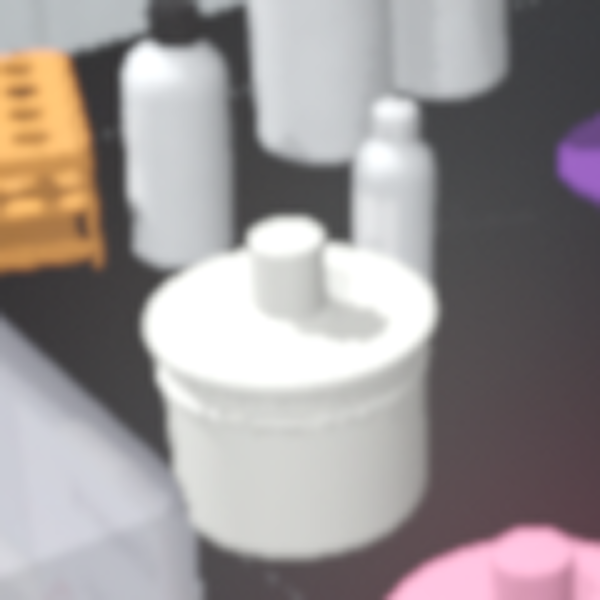

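The lid looks home and level: its knob top spans y 215–257 against 222–257 predicted. I'll confirm with a press on the knob top with the fingers shut.

Emit:
{"op": "move_arm", "data": {
  "commands": [
    [[0,0,-2],[0,0,0],0],
    [[0,0,-2],[0,0,0],0],
    [[0,0,0],[0,0,0],0],
    [[0,0,0],[0,0,0],0],
    [[0,0,0],[0,0,0],0],
    [[0,0,0],[0,0,0],0],
    [[0,0,0],[0,0,0],0],
    [[0,0,0],[0,0,0],0],
    [[0,0,0],[0,0,0],0],
    [[0,0,0],[0,0,0],0]
  ]
}}

```text
t: 10.5
eef_pos: [639.3, 4.0, 153.8]
tcp_rot: [3.141, 0.0, 1.949]
ft_force: [0.2, -0.2, 0.1]
opening: 0.005
grip_force: 0.0
```

Emit:
{"op": "move_arm", "data": {
  "commands": [
    [[0,0,-2],[0,0,0],0],
    [[0,0,-2],[0,0,0],0],
    [[0,0,-1],[0,0,0],0],
    [[0,0,-0.3],[0,0,0],0],
    [[0,0,-0.2],[0,0,0],0],
    [[0,0,-0.2],[0,0,0],0],
    [[0,0,0],[0,0,0],0]
  ]
}}

```text
t: 11.2
eef_pos: [639.6, 4.0, 97.4]
tcp_rot: [3.14, 0.001, 1.949]
ft_force: [-0.0, -0.8, -0.3]
opening: 0.007
grip_force: 0.0
```

Emit:
{"op": "move_arm", "data": {
  "commands": [
    [[0,0,-0.1],[0,0,0],0],
    [[0,0,-0.1],[0,0,0],0],
    [[0,0,0],[0,0,0],0]
  ]
}}

```text
t: 11.5
eef_pos: [639.8, 4.0, 97.3]
tcp_rot: [3.139, 0.001, 1.95]
ft_force: [-5.3, 0.2, 19.4]
opening: 0.005
grip_force: 9.4
```

The knob top is at 97.3 mm under 19 N, so the lid is fully home. I'll retreat and hand in.

Emit:
{"op": "move_arm", "data": {
  "commands": [
    [[0,0,2],[0,0,0],0],
    [[0,0,4],[0,0,0],0],
    [[0,0,4],[0,0,0],0],
    [[0,0,2],[0,0,0],0],
    [[0,0,0],[0,0,0],0],
    [[0,0,0],[0,0,0],0]
  ]
}}

```text
t: 12.1
eef_pos: [639.1, 4.0, 214.6]
tcp_rot: [3.141, 0.0, 1.949]
ft_force: [-0.0, 0.4, -0.7]
opening: 0.005
grip_force: 0.0
```

Run:
```python
from cell import *
s=state();print(s["t"],s["eef_pos"],s["ft_force"]);print(env.job_done())
```

```text
12.1 [639.08373882   4.03597908 214.64693322] [-0.02312908  0.38368852 -0.71668843]
the job is handed in; nothing more can be done
None
```

The white lid is on the wide pot, pressed home (knob top measured 97.3 mm under a 19 N press) and released; I handed the job in at 12.1 s, and the hand-in returned no verdict.

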